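# Shut down and lock the faceting lap for a lap change

### The job

The lap on the gem-faceting machine is due to be changed. Throw the long-handled isolator lever, which feeds the lap motor, fully over to off (away to the other side from where it leans now), and only then pull the sprung spindle-lock handle on the front of the machine's tray straight out to its stop, where it stays out. Leave the short-handled isolator switched on and do not disturb the other things on the bench.

Things in the scene. Friction and masses are not known exactly. Their poses are not given: they have to be found in the camera images.
- iso_long: Long-handled lever isolator, bolted to the bench: grey box 85 x 60 mm on a 110 x 75 mm foot plate, 56 mm high (two low cheeks beside the handle reach 67 mm). Origin: centre of its underside. The handle swings in its x-z plane about an axis along its y, 60 mm above the origin. On: the handle leans to the box's -x; off: to its +x.
- lever_long (a joint): Angle of the long handle in rad: 0 = on stop (leaning 0.6 rad from upright to the box's -x), 0.6 = upright, 1.2 = off stop (leaning 0.6 rad to +x). Over-centre spring: it snaps to the stop on whichever side of upright it is; about 2 N at the tip moves it.
- lever_long_tip (a point): Tip of the long handle, 100 mm from its pivot along the handle. The handle is a round steel bar with a black grip 22 mm in diameter over its outer 50 mm.
- iso_short: Short-handled lever isolator, bolted to the bench: grey box 85 x 60 mm on a 110 x 75 mm foot plate, 56 mm high (two low cheeks beside the handle reach 67 mm). Origin: centre of its underside. The handle swings in its x-z plane about an axis along its y, 60 mm above the origin. On: the handle leans to the box's -x; off: to its +x.
- lever_short (a joint): Angle of the short handle in rad: 0 = on stop (leaning 0.6 rad from upright to the box's -x), 0.6 = upright, 1.2 = off stop (leaning 0.6 rad to +x). Over-centre spring: it snaps to the stop on whichever side of upright it is; about 4 N at the tip moves it.
- lever_short_tip (a point): Tip of the short handle, 50 mm from its pivot along the handle. The handle is a round steel bar with a black grip 22 mm in diameter over its outer 30 mm.
- machine: Gem-faceting machine, fixed to the bench: square grey-green tray 300 x 300 mm with walls 70 mm high, in it a 200 mm flat lap on a spindle with a brass nut (top 90 mm up); a mast 240 mm high at its +x, -y corner. Origin: centre of its underside. The spindle lock is on its front, the -x wall.
- lock_bar (a point): Middle of the cross bar of the spindle-lock handle: a U-shaped pull of 12 mm round steel, cross bar along the machine's y, 80 mm between its two side rods (centres), which run into the front wall. Pushed in, the bar stands 62 mm (centre) in front of the wall, 45 mm above the bench; the opening between the rods is free from above.
- lock (a joint): Travel of the spindle-lock handle in m along the machine's -x: 0 = in, 0.025 = out at its stop. A spring holds it in with about 8 N; let go before about 0.018 it springs back in, beyond that it snaps to the stop and stays out.
- pot: Closed steel pot with a brass lid, 52 mm in diameter, 95 mm high, standing loose. Origin: centre of its underside.
- spare_lap: Copper lap disc lying loose, 150 mm in diameter, 8 mm thick. Origin: centre of its underside.
- spanner: Open-ended spanner lying loose, 150 mm long along its x. Origin: under its middle.
There are look-alikes about, which are no part of the job. What is shaped like the iso_long but blue or pink is not meant. Leave any green look-alike of the iso_short alone.

How it is judged:
By the outcome, as a careful person would: the job done as asked, in the order asked, and still so for the second after the job is handed in, with the robot touching nothing.
It also fails if it takes over 48 s, if anything falls off the work surface, if the arm or the gripper's body presses on something with over 40 N, if the wrist force passes 120 N, or if a joint passes its speed limit or range.

### The arm

A 6-joint arm with a two-finger parallel gripper is mounted at the origin on the work surface. World frame = base frame: x ahead of the robot, y to its left, z up, the work surface at z = 0. Lengths are in m, angles in rad, forces in N, time in s.
With the tool pointing down it reaches from about 0.375 to 0.925 m from the base axis. Payload 5.7 kg.
Tool frame: the origin (TCP) lies midway between the tips of the shut fingers; the grasp point (between the pads) lies 19 mm behind it; z points along the fingers, y is the line along which they close (so a half turn about z gives the same grasp; the last joint's range is limited). The gripper opens to 88 mm and grips with 3 to 60 N. Pads are 20 mm wide; open, the fingers measure 115 mm over their backs; the gripper's body (75 mm by 178 mm) begins 61 mm behind the grasp point.
Start: joints at [-1.372, 0.359, 1.51, -0, 1.272, -0.115], TCP at [0.185, -0.571, 0.223] pointing down, gripper open.
Joint ranges: [-2.97, 2.97], [-1.01, 2.36], [0.21, 2.38], [-0.96, 4.11], [0.2, 2.71], [-2.98, 2.98]. Speed limits (rad/s): [2.39, 2.39, 3.14, 3.14, 3.14, 3.14].

### API

Orientations are given as a unit quaternion [x, y, z, w].
In Python, from bench import move_ptp, servo_line, goto_joints, move_gripper, sleep, inverse_kinematics, capture, PlanningError, close_job, spot_in, silhouettes, current_clock, current_joint_pos, current_qvel, current_joint_torque, current_position, current_orientation, current_force, current_torque, current_finger_gap, current_grip_force gives the robot as it stands. Calls block until the motion is done:
- move_ptp(position, orientation): joint-space move of the TCP to a pose.
- servo_line(position, orientation=None, rate=0.15, contact_N=None): straight line of the TCP; orientation=None keeps the orientation; rate is the mean speed in m/s. With contact_N (N) it stops when the force on the tool has changed by that much, and returns True; else False.
- goto_joints(angles): joint-space move.
- move_gripper(opening): finger opening in m; the grip force is fixed at half the most; returns when the fingers have stopped.
- sleep(seconds).
- inverse_kinematics(position, orientation): joint angles nearest the present ones, or None.
- capture(name): name is "scene" or "top" or "wrist"; returns a dict with "image" (400x640x3 uint8, blue, green, red), "range_z" (400x640 float32, m along the optical axis (not along the pixel's ray), 0 where there is no reading), "intrinsics" (3x3 intrinsics, pixels), "R" (3x3) and "t" (3): a world point X has camera coordinates R X + t. Camera axes: x right, y down, z forward; pixel columns grow to the right and rows downward; lengths in m; the calibration is good to about 2 mm. A picture is of the moment at which its call begins.
A pose or a line that the arm cannot do raises PlanningError and nothing moves.
- close_job(): hands the job in; it is judged then, once.
Trained networks look in the newest picture that a camera, given by its name, has taken for a name from the list of things; names that differ only in an ending like _2 or _b are one class to them, and where a whole thing is asked for, a point or a joint stands for the part that bears it (a point fixed in the world has none). Each returns a list of dicts, best first, with "conf" (0 to 1); they miss things now and then, are a little off and sometimes report something else, mostly with a low value. They report only what shows in the picture. A call takes as long as a camera call. They do not tell look-alikes from the thing itself.
- spot_in(camera, query): "xy" ([column, row] in pixels, amid what is visible of it).
- silhouettes(camera, query): "region" (400x640 bool, what is visible of it) and "xy" ([column, row] in pixels, amid what is visible of it).
Readings, each from a call of its own:
- current_clock(): time.
- current_joint_pos(): joint angles.
- current_qvel(): joint speeds.
- current_joint_torque(): joint torques, N m.
- current_position(): TCP position.
- current_orientation(): TCP orientation.
- current_force(): force on the tool from outside, world axes, zero at the start.
- current_torque(): the same for the moment, N m.
- current_finger_gap(): finger opening in m.
- current_grip_force(): force on a finger pad.
Only numpy, scipy, OpenCV 4.12 (cv2) and the standard library are available. Lean on these libraries where they do the work, as an engineer would, in place of code of your own. Each camera call takes 0.05 s, during which the arm holds its last target. There are 200 camera calls.

## Working session

There is one attempt and no reset: what is moved stays moved. The work goes in short steps, each a Python script; the robot and the scene stay as the last script left them, time stands still between calls to the robot, and variables do not carry over. Pictures are saved under pics/ and viewed, at most 10 in all, crops included, and the job is handed in when it is done.

```bash
ls; mkdir -p pics
cat > h.py <<'E'
from bench import *
import numpy as np, cv2
def world(c,uv,z=None):
    K,R,t=c["intrinsics"],c["R"],np.array(c["t"]).ravel()
    u,v=uv; d=z if z is not None else c["range_z"][int(round(v)),int(round(u))]
    return R.T@(np.linalg.inv(K)@np.array([u,v,1])*d-t)
def cloud(c):
    K,R,t=c["intrinsics"],c["R"],np.array(c["t"]).ravel()
    v,u=np.mgrid[:400,:640]; d=c["range_z"]
    P=np.stack([(u-K[0,2])/K[0,0]*d,(v-K[1,2])/K[1,1]*d,d],-1)
    W=(P-t)@R; W[d==0]=np.nan
    return W
E
python3 - <<'E'
from h import *
np.set_printoptions(precision=3,suppress=True)
ims=[]
for n in ["scene","top"]:
    c=capture(n); cv2.imwrite(f"pics/{n}.png",c["image"])
    for q in ["iso_long","iso_short","lever_long","lever_long_tip","lever_short_tip","machine","lock_bar","pot","spare_lap","spanner"]:
        for s in spot_in(n,q)[:5]: print(n,q,np.round(s["xy"]),round(s["conf"],2),world(c,s["xy"]))
print(current_clock())
E
```

```text
pics
scene iso_long [420. 264.] 0.95 [0.503 0.338 0.056]
scene iso_long [498. 281.] 0.89 [0.436 0.5   0.054]
scene iso_long [406. 212.] 0.79 [0.378 0.229 0.064]
scene iso_short [468. 224.] 0.87 [0.312 0.372 0.057]
scene iso_short [359. 241.] 0.57 [0.53  0.187 0.057]
scene lever_long [506. 256.] 0.9 [0.398 0.491 0.101]
scene lever_long [415. 186.] 0.66 [0.327 0.219 0.112]
scene lever_long [360. 223.] 0.6 [0.497 0.165 0.078]
scene lever_long [432. 238.] 0.55 [0.461 0.338 0.111]
scene lever_long [271. 176.] 0.51 [ 0.474 -0.143  0.049]
scene lever_long_tip [415. 187.] 0.88 [0.324 0.218 0.105]
scene lever_long_tip [432. 236.] 0.67 [0.458 0.336 0.111]
scene lever_long_tip [506. 253.] 0.59 [0.395 0.488 0.106]
scene lever_short_tip [471. 207.] 0.66 [0.266 0.354 0.071]
scene lever_short_tip [360. 220.] 0.55 [0.496 0.165 0.089]
scene machine [223. 229.] 0.85 [ 0.704 -0.095  0.058]
scene lock_bar [274. 179.] 0.76 [ 0.478 -0.13   0.048]
scene pot [267. 128.] 0.76 [ 0.324 -0.291  0.067]
scene spare_lap [307. 324.] 0.98 [0.764 0.212 0.009]
scene spanner [331. 195.] 0.61 [0.396 0.008 0.008]
top iso
[... 280 characters left out ...]
 0.159 0.088]
top lever_long [268. 258.] 0.74 [0.325 0.213 0.096]
top lever_long [226. 214.] 0.68 [0.454 0.332 0.124]
top lever_long [176. 233.] 0.55 [0.401 0.487 0.102]
top lever_long_tip [228. 212.] 0.69 [0.461 0.329 0.113]
top lever_long_tip [265. 262.] 0.56 [0.315 0.218 0.125]
top lever_long_tip [172. 235.] 0.5 [0.395 0.495 0.112]
top lever_short_tip [221. 276.] 0.72 [0.271 0.357 0.075]
top machine [378. 140.] 0.87 [ 0.681 -0.126  0.066]
top lock_bar [383. 205.] 0.73 [ 0.48  -0.137  0.052]
top lock_bar [236. 207.] 0.45 [0.479 0.315 0.07 ]
top pot [439. 263.] 0.84 [ 0.305 -0.291  0.099]
top spare_lap [269. 122.] 0.69 [0.759 0.219 0.003]
top spanner [334. 239.] 0.85 [0.375 0.015 0.003]
1.1
```

View pics/scene.png

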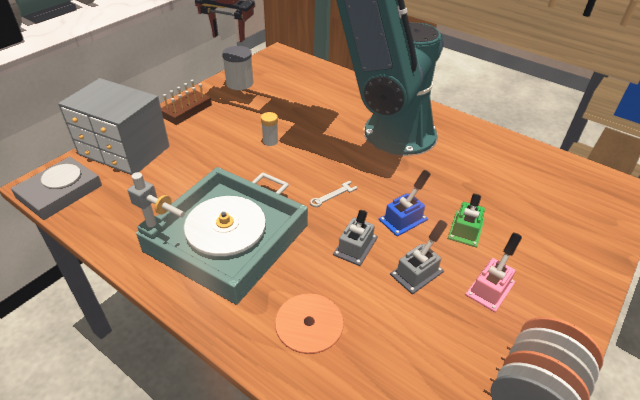

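View pics/top.png

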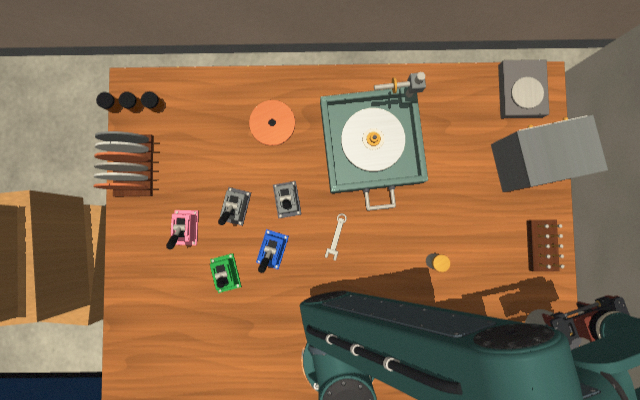

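Candidates for iso_long in the top view: grey long (235,207), blue (271,250), pink (183,228) and grey short (287,198). The green one at (225,272) is a look-alike of iso_short. I choose the grey one with the long handle at (235,207); in the scene view it is at (420,264). The lock bar is at top (381,205). Next I check the choice and measure it with the wrist camera.

Run:
```python
from h import *
np.set_printoptions(precision=4,suppress=True)
q=current_orientation(); print(q)
def look(name,p):
    move_ptp(p,q); sleep(.2); c=capture("wrist"); cv2.imwrite(f"pics/{name}.png",c["image"]); np.save(f"pics/{name}_W.npy",cloud(c))
    print(name,current_position(),-c["R"].T@np.ravel(c["t"]),c["R"][2],current_clock())
    return c
c=look("w_lock",[0.42,-0.13,0.33])
for n in ["lock_bar"]:
    for s in silhouettes("wrist",n)[:2]: print(n,s["xy"],s["conf"],np.nanmedian(cloud(c)[s["region"]],0))
c=look("w_iso",[0.42,0.30,0.36])
for n in ["iso_long","lever_long","lever_long_tip"]:
    for s in silhouettes("wrist",n)[:3]: print(n,s["xy"],s["conf"],np.nanmedian(cloud(c)[s["region"]],0))
a=cv2.imread("pics/w_lock.png");b=cv2.imread("pics/w_iso.png")
cv2.imwrite("pics/both.png",cv2.resize(np.vstack([a,b]),(480,600)))
```

```text
[ 0.9877  0.1562 -0.     -0.    ]
w_lock [ 0.42   -0.1305  0.3298] [ 0.4832 -0.1095  0.4897] [-0.2286 -0.0738 -0.9707] 3.2
lock_bar [329.8, 116.3] 0.91 [ 0.483  -0.1254  0.048 ]
w_iso [0.4204 0.2993 0.36  ] [0.4836 0.3203 0.52  ] [-0.2281 -0.0739 -0.9708] 5.0833
iso_long [310.0, 108.7] 0.81 [0.4825 0.3315 0.0548]
iso_long [186.6, 124.1] 0.7 [0.4185 0.4825 0.0545]
iso_long [356.7, 227.7] 0.69 [0.3519 0.2218 0.0541]
lever_long [157.5, 141.7] 0.74 [0.3902 0.4875 0.1133]
lever_long [297.7, 128.4] 0.73 [0.4592 0.3366 0.1131]
lever_long [351.1, 258.4] 0.68 [0.3266 0.2215 0.1051]
lever_long_tip [159.6, 146.9] 0.68 [0.3893 0.4871 0.1129]
lever_long_tip [298.9, 128.8] 0.61 [0.4574 0.337  0.1147]
lever_long_tip [356.2, 259.7] 0.59 [0.3253 0.2208 0.0993]
```

View pics/both.png

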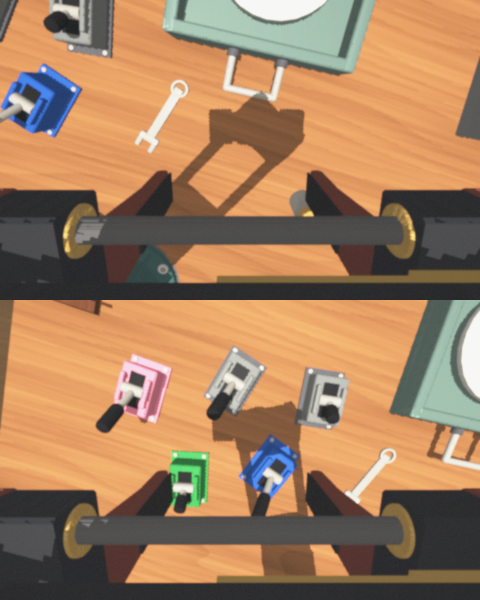

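The close view confirms it. The grey long-handled isolator is at about (315,110) in the w_iso image, leaning toward the robot (grip near (297,128)). Its neighbours are pink, green, blue and the grey short one. The lock U-bar is at (330,116) in w_lock. Next I fit directions from the clouds.

Run:
```python
from h import *
np.set_printoptions(precision=4,suppress=True)
for n in ["scene","top","w"]:
    if n=="w":
        Wi=np.load("pics/w_iso_W.npy"); Wl=np.load("pics/w_lock_W.npy")
    else: Wi=Wl=cloud(capture(n))
    P=Wi[~np.isnan(Wi[...,0])]
    near=np.hypot(P[:,0]-.48,P[:,1]-.328)<.085
    for lo,hi in [(.044,.062),(.095,.2)]:
        p=P[near&(P[:,2]>lo)&(P[:,2]<hi)]
        (cx,s,a)=cv2.minAreaRect((p[:,:2]*1000).astype(np.float32))
        print(n,"iso",lo,len(p),p.mean(0),"zmax",np.percentile(p[:,2],98),cx,s,a)
        if lo>.09:
            m=p.mean(0); print("   dir",np.linalg.svd(p-m,full_matrices=False)[2][0], "xy pts ends",p[np.argsort(p[:,2])[-8:]].mean(0))
    P=Wl[~np.isnan(Wl[...,0])]
    p=P[(abs(P[:,0]-.49)<.08)&(abs(P[:,1]+.13)<.09)&(P[:,2]>.032)&(P[:,2]<.056)]
    print(n,"U",len(p),cv2.minAreaRect((p[:,:2]*1000).astype(np.float32)),np.percentile(p[:,2],95))
    w=P[(P[:,0]>.48)&(P[:,0]<.62)&(abs(P[:,1]+.13)<.15)&(P[:,2]>.064)&(P[:,2]<.076)]
    # front edge of the tray's wall: min x per y bin
    e=[]
    for y in np.arange(-.24,0.0,.01):
        b=w[abs(w[:,1]-y)<.005]
        if len(b)>3: e.append([y,np.percentile(b[:,0],5)])
    e=np.array(e)
    if len(e)>4: print(n,"wall edge x=a*y+b",np.polyfit(e[:,0],e[:,1],1),e[:,1].min(),len(e))
```

```text
scene iso 0.044 547 [0.4978 0.3323 0.0548] zmax 0.061226888529806 (484.8346862792969, 329.57843017578125) (60.92326354980469, 88.76204681396484) 75.14100646972656
scene iso 0.095 234 [0.4498 0.3407 0.125 ] zmax 0.14617441826978686 (447.05731201171875, 339.44122314453125) (21.112272262573242, 44.50897979736328) 71.49097442626953
   dir [ 0.5272 -0.1398 -0.8382] xy pts ends [0.4374 0.3421 0.1469]
scene U 592 ((517.1650390625, -129.85519409179688), (179.35972595214844, 104.4128189086914), 89.83976745605469) 0.05432449732634713
scene wall edge x=a*y+b [-0.1012  0.5266] 0.5273123024248313 24
top iso 0.044 123 [0.514  0.3236 0.0562] zmax 0.061092399304117286 (487.59063720703125, 327.9020080566406) (60.69437026977539, 81.56745910644531) 76.96623992919922
top iso 0.095 80 [0.4408 0.3394 0.138 ] zmax 0.1491476656433623 (442.3882751464844, 339.3461608886719) (19.889175415039062, 36.14162063598633) 78.91051483154297
   dir [-0.7716  0.0836  0.6306] xy pts ends [0.4345 0.3392 0.1481]
top U 316 ((518.3134155273438, -129.6376953125), (174.3034210205078, 101.85536193847656), 89.31547546386719) 0.05498000408230829
top wall edge x=a*y+b [-0.1005  0.5268] 0.5289535604875873 24
w iso 0.044 1878 [0.4919 0.3281 0.0541] zmax 0.05975557779038104 (485.493896484375, 329.95458984375) (60.1744270324707, 84.8856430053711) 75.5744400024414
w iso 0.095 752 [0.4453 0.3398 0.1295] zmax 0.14494701759879686 (445.67938232421875, 339.9571838378906) (21.971832275390625, 45.5086784362793) 75.52037811279297
   dir [-0.6424  0.172   0.7468] xy pts ends [0.4387 0.3429 0.1459]
w U 2136 ((504.417236328125, -133.22607421875), (68.23092651367188, 180.59146118164062), 5.643423557281494) 0.05284942677196515
w wall edge x=a*y+b [-0.0993  0.5261] 0.5270798086670053 24
```

```bash
cat >> h.py <<'E'
def down(th): return [np.cos(th/2),np.sin(th/2),0,0]
YAW=-0.254; C=np.array([.4855,.330]); U=np.array([np.cos(YAW),np.sin(YAW)])
def at(s,z): return [*(C+s*U),z]
MY=0.100; MX=np.array([np.cos(MY),np.sin(MY)]); MYV=np.array([-MX[1],MX[0]])
E
python3 - <<'E'
from h import *
np.set_printoptions(precision=4,suppress=True)
# lock bar in the machine's frame, origin on the wall line
for n in ["scene","top","w"]:
    W=np.load("pics/w_lock_W.npy") if n=="w" else cloud(capture(n))
    P=W[~np.isnan(W[...,0])]; D=P[:,:2]-[.5265,0]; a=D@MX; b=D@MYV
    k=(a>-.09)&(a<-.052)&(abs(b+.13)<.07)&(P[:,2]>.03)&(P[:,2]<.065)
    print(n,k.sum(),"a",np.percentile(a[k],[2,50,98]),"b",np.percentile(b[k],[2,50,98]),"z",np.percentile(P[k,2],[5,50,95]))
for th in (YAW,YAW+np.pi,YAW-np.pi):
    print(th,inverse_kinematics(at(-.105,.115),down(th)))
for th in (MY+np.pi/2,MY-np.pi/2):
    print(th,inverse_kinematics([.47,-.135,.028],down(th)))
move_gripper(0.0)
move_ptp(at(-.11,.25),down(YAW)); servo_line(at(-.11,.115),rate=.15)
print(current_position(),current_force(),current_clock())
r=servo_line(at(-.005,.115),rate=.06,contact_N=25)
print(r,current_position(),current_force())
servo_line(at(-.11,.115),rate=.15); servo_line(at(-.12,.30),rate=.2)
sleep(.2); c=capture("wrist"); cv2.imwrite("pics/after.png",c["image"])
for q in spot_in("wrist","lever_long_tip"): print(q["xy"],q["conf"],world(c,q["xy"]))
c=capture("top"); cv2.imwrite("pics/after_t.png",cv2.resize(c["image"][150:310,120:440],(800,400)))
P=cloud(c).reshape(-1,3); k=(P[:,2]>.095)&(P[:,2]<.17)&(np.hypot(*(P[:,:2]-C).T)<.1)
print("handle",P[k].mean(0),k.sum(),current_clock())
E
```

```text
scene 134 a [-0.0695 -0.0613 -0.0535] b [-0.1663 -0.1236 -0.0802] z [0.0436 0.0495 0.0531]
top 123 a [-0.0685 -0.0622 -0.0545] b [-0.1695 -0.1233 -0.0807] z [0.0452 0.0505 0.056 ]
w 804 a [-0.069  -0.0625 -0.0531] b [-0.1682 -0.1239 -0.0807] z [0.0448 0.0481 0.05  ]
-0.254 [ 0.6164  0.378   1.7952 -0.      0.9685  2.4412]
2.887592653589793 [ 0.6164  0.378   1.7952 -0.      0.9685 -0.7004]
-3.395592653589793 [ 0.6164  0.378   1.7952 -0.      0.9685 -0.7004]
1.6707963267948966 [-0.4211  0.479   1.9403 -0.      0.7223 -0.5211]
-1.4707963267948965 [-0.4211  0.479   1.9403 -0.      0.7223  2.6205]
[0.3799 0.3581 0.1159] [ 0.7605  0.754  -0.4715] 8.5333
True [0.4169 0.3474 0.1152] [-3.7189  2.294   4.3986]
[196.7, 192.0] 0.94 [0.3875 0.482  0.1142]
[462.2, 191.0] 0.93 [0.3217 0.2242 0.1164]
[316.6, 81.8] 0.89 [0.4588 0.3389 0.1174]
handle [0.4455 0.3371 0.1309] 110 11.2417
```

View pics/after.png

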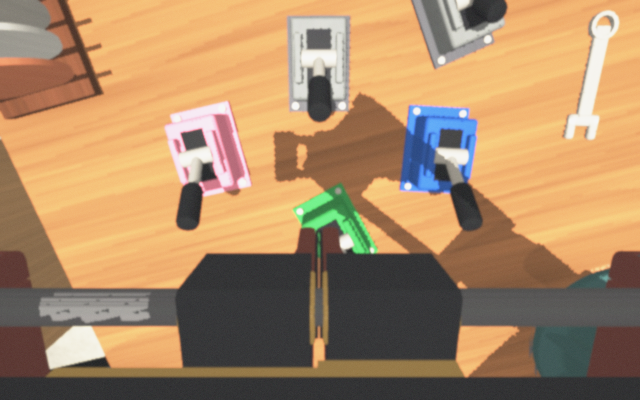

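The grey handle at (318,90) still leans toward the robot, and every other lever is unchanged. The push stopped on first contact, so I retry in small steps while watching the force.

Run:
```python
from h import *
np.set_printoptions(precision=3,suppress=True)
servo_line(at(-.10,.115),rate=.25); f0=np.array(current_force())
s=-.075; servo_line(at(s,.115),rate=.1); print(np.array(current_force())-f0)
while s<-.0051:
    s+=.01
    r=servo_line(at(s,.115),rate=.035,contact_N=35)
    p=np.array(current_position()); f=np.array(current_force())-f0
    print(r,round((p[:2]-C)@U,4),f@[*U,0],f)
    if r and np.linalg.norm(f)>20: break
print(current_clock())
c=capture("scene"); cv2.imwrite("pics/mid.png",cv2.resize(c["image"][130:330,330:560],None,fx=2.5,fy=2.5))
```

```text
[-0.652  1.253 -1.547]
False -0.0685 -15.069549411721626 [-14.639   3.583  18.859]
False -0.0549 -0.9046753540298417 [-0.785  0.577  1.271]
False -0.0444 0.12985613578637423 [0.176 0.162 0.09 ]
False -0.0346 0.1250549780461561 [ 0.112 -0.068 -0.218]
False -0.0246 0.2634382945288 [ 0.086 -0.716 -0.669]
False -0.0147 -0.15372856956333403 [-0.305 -0.564 -1.037]
False -0.0048 0.10829450343661522 [ 0.085 -0.104  0.389]
15.5667
```

View pics/mid.png

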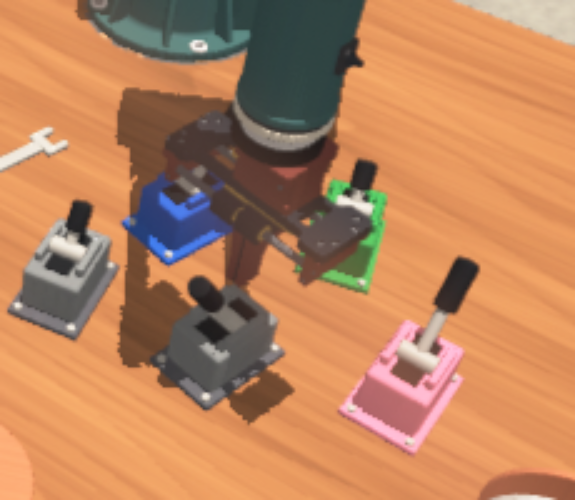

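The grey handle has swung over: the grip is now at (208,293) in the crop, leaning away from the robot. Next I retreat, verify it by depth, then go to the lock.

```bash
cat >> h.py <<'E'
B=np.array([.5265,0])-.062*MX-.1243*MYV
def bar(d,z): return [*(B-d*MX),z]
E
python3 - <<'E'
from h import *
np.set_printoptions(precision=4,suppress=True)
servo_line(at(-.08,.115),rate=.2); servo_line(at(-.10,.28),rate=.25)
for n in ("top","scene"):
    P=cloud(capture(n)).reshape(-1,3); D=P[:,:2]-C
    k=(P[:,2]>.095)&(P[:,2]<.165)&(abs(D@U)<.09)&(abs(D@[-U[1],U[0]])<.03)
    s=(D@U)[k]; z=P[k,2]; print(n,k.sum(),"s",np.median(s),"z",np.median(z),"angle",np.arctan2(np.median(s),np.median(z)-.06))
ok=np.median(s)>.03; print(ok)
if not ok: raise SystemExit
move_ptp(bar(0,.20),down(MY+np.pi/2)); move_gripper(.05)
print(B,current_clock())
r=servo_line(bar(0,.028),rate=.12,contact_N=12)
print(r,current_position(),current_force(),current_clock())
if not r:
    move_gripper(0.0); print(current_finger_gap(),current_grip_force(),current_position())
c=capture("scene"); cv2.imwrite("pics/grip.png",cv2.resize(c["image"][90:290,140:380],None,fx=2.5,fy=2.5))
E
```

```text
top 109 s 0.04310448420526891 z 0.13489501556543892 angle 0.5222340612695233
scene 148 s 0.05035099169302232 z 0.1357079934983056 angle 0.5868952728014794
True
[ 0.4772 -0.1299] 20.4417
False [ 0.4777 -0.1301  0.0285] [-0.2445  0.1013  0.9862] 22.025
0.011272354363294705 29.996826946735382 [ 0.4747 -0.1298  0.0278]
```

View pics/grip.png

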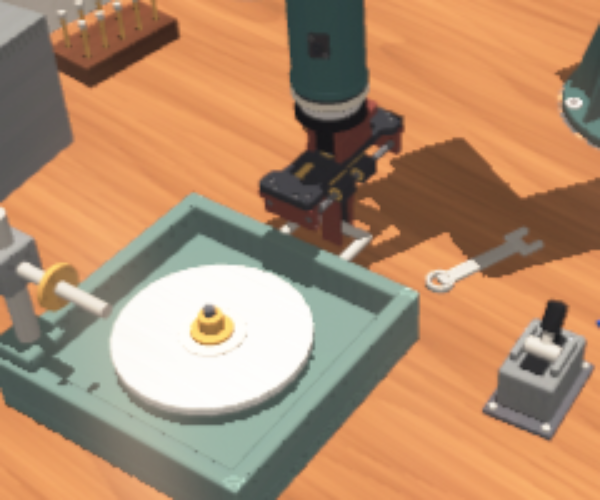

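The fingers straddle the lock bar at about (335,235) in the crop, with an 11 mm gap, so the bar is gripped. Pulling now.

Run:
```python
from h import *
np.set_printoptions(precision=4,suppress=True)
p0=np.array(current_position()); f0=np.array(current_force())
for d in (.012,.020,.0245,.027):
    r=servo_line([*(p0[:2]-d*MX),p0[2]],rate=.04,contact_N=30)
    sleep(.1); p=np.array(current_position()); print(d,r,-(p-p0)[:2]@MX,np.array(current_force())-f0)
    if r: break
move_gripper(.05); sleep(.2); p=current_position()
servo_line([p[0],p[1],.20],rate=.15)
move_ptp([.36,-.25,.33],down(MY+np.pi/2)); sleep(.2)
for n in ("scene","top"):
    c=capture(n); cv2.imwrite(f"pics/end_{n}.png",c["image"])
    P=cloud(c).reshape(-1,3); D=P[:,:2]-[.5265,0]; a=D@MX; b=D@MYV
    k=(a>-.11)&(a<-.03)&(abs(b+.124)<.025)&(P[:,2]>.03)&(P[:,2]<.065)
    D=P[:,:2]-C; l=(P[:,2]>.095)&(P[:,2]<.165)&(abs(D@U)<.09)&(abs(D@[-U[1],U[0]])<.03)
    print(n,k.sum(),"bar a",np.median(a[k]),"lever s",np.median((D@U)[l]))
print(current_force(),current_clock())
```

```text
0.012 False 0.011407451072469446 [ 9.0697  5.8443 -7.4092]
0.02 False 0.020597106962464994 [ 2.9085  2.1073 -2.1734]
0.0245 False 0.02504344140993887 [ 1.1686  0.5674 -1.1716]
0.027 False 0.025073244514088957 [10.6888  7.4201 -8.4606]
scene 69 bar a -0.08720648193339899 lever s 0.050257291913345256
top 62 bar a -0.08779008419072726 lever s 0.04280524508081408
[0.3364 0.5237 0.5337] 27.9083
```

View pics/end_scene.png

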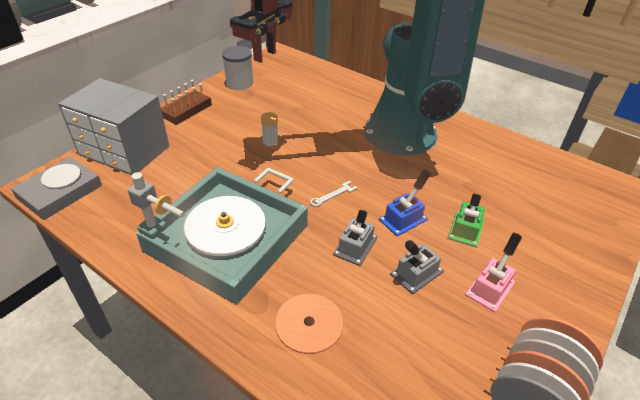

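The grey long lever at (415,252) is off. The lock bar at (273,177) is out 25 mm. The short isolator at (358,232) and everything else are unchanged, and the arm is clear.

```bash
python3 -c "
from bench import *
print(close_job())"
```

```text
the job is handed in; nothing more can be done
None
```

The long-handled isolator was thrown fully to off first, then the spindle lock was pulled 25 mm to its stop and stayed out; the short isolator is still on, nothing else looks moved, and the job was handed in at about 28 s.

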